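# Fit the tube block in the dry-block heater, wells up

## Task

The aluminium tube block stands on its side on the bench. Put it in the square pocket on top of the dry-block heater with its four open wells facing up, seated fully home and flat on the pocket floor, and let go. Leave the white timer where it is.

Things in the scene. Friction and masses are not known exactly. Their poses are not given: they have to be found in the camera images.
- block_centre (a point): Centre of the loose aluminium tube block, 48 x 48 x 32 mm thick, 0.12 to 0.23 kg. Its +x axis points out of the 48 x 48 wells face, -x out of the plain 48 x 48 face; y, z across its 48 mm sides. At the start it stands on a 48 x 32 side: centre 24 mm above the bench, +z up, wells facing away from the robot or up to a quarter turn left or right. It tips over if leaned over 34 degrees.
- wells_face (a point): Centre of the block's wells face, 16 mm from the block's centre along its +x axis; same axes as block_centre. The face has four open wells (11 mm wide, 22 mm deep, 2 x 2); the opposite face is plain. A thin dark line runs round the block's sides 6 mm from this face. Wells up: +x points up and the block's centre is 16 mm above what it lies on.
- heater: Fixed dry-block heater: white box with a flat grey top, 104 x 104 mm, top 60 mm above the bench; on its -x side a lower control panel, 38 mm long and 38 mm high, whose dial sticks out 10 mm more. Origin: centre of the 104 mm square's underside, on the bench; z up.
- pocket (a point): Centre of the floor of the square pocket in the heater's top: 53 x 53 mm, sides along this point's x and y, floor 9 mm below the heater's top (51 mm above the bench), z up. The block fits at any quarter turn; seated, its centre is 16 mm above this point and 23 mm of it stand out above the heater.
- timer: White timer, 66 x 66 x 19 mm, a loose bystander behind the block; origin at the centre of its underside, z up.
Not all that is in view belongs to the job. Of the things shaped like the part that bears block_centre, the aluminium one is meant.

How it is judged:
By the outcome, as a careful person would: the job done as asked, in the order asked, and still so for the second after the job is handed in, with the robot touching nothing.
It also fails if it takes over 58 s, if anything falls off the work surface, if the arm or the gripper's body presses on something with over 40 N, if the wrist force passes 120 N, or if a joint passes its speed limit or range.

## Robot

A 6-joint arm with a two-finger parallel gripper is mounted at the origin on a cart in front of the work surface, level with it; the furniture and walls round the work are solid. World frame = base frame: x ahead of the robot, y to its left, z up, the work surface at z = 0. Lengths are in m, angles in rad, forces in N, time in s.
With the tool pointing down it reaches from about 0.3 to 0.775 m from the base axis. Payload 14.6 kg.
Tool frame: the origin (TCP) lies between the finger pads; the fingertips stand 8 mm ahead of it and the grasp point (between the pads) lies 11 mm behind it; z points along the fingers, y is the direction in which the jaws open and shut (so a half turn about z gives the same grasp; the last joint's range is limited). The gripper opens to 94 mm and grips with 3 to 60 N. Pads are 16 mm wide; open, the fingers measure 119 mm over their backs; the gripper's body (75 mm by 177 mm) begins 78 mm behind the grasp point.
Start: joints at [-1.241, 0.3, 1.521, -0, 1.321, -0.067], TCP at [0.213, -0.507, 0.213] pointing down, gripper open.
Joint ranges: [-3.03, 3.03], [-0.79, 2.21], [0.23, 2.52], [-1.04, 4.18], [0, 3.07], [-2.55, 2.55]. Speed limits (rad/s): [2.22, 2.22, 2.57, 3.14, 3.14, 3.14].

## Interface

Orientations are given as [roll, pitch, yaw] about the fixed x, y, z axes, in that order (R = Rz(yaw) Ry(pitch) Rx(roll)).
In Python, from station import ctrl, viewer, workorder gives the robot as it stands.
- The arm moves only by the tool play_rows, never from a script. Its argument "commands" is a list of rows, each an object of numbers: "dx", "dy", "dz": the shift along the tool's x, y, z in m; "ax", "ay", "az": the turn, a rotation vector about the tool's x, y, z in degrees. In form: [{"dx": .., "dy": .., "dz": .., "ax": .., "ay": .., "az": ..}, ...]. A call has exactly 5 rows; each row shifts and turns the pose as measured when the row begins, along the tool's axes as they then stand; what a row does not reach is not made up. A row lasts 1/12 s, in which the tool goes at most 41.7 mm and 7.16 degrees, less where a joint would pass 70% of its speed; a pose out of reach is approached as far as the arm can. A call with a gripper value outside its range is refused whole. "claw" is the opening, from 0 (shut) to 1 (fully open), set as the call begins (left out, the last holds). The fingers move at their own pace and stop on an object; "squeeze" is the grip in N (left out, the last holds). Time passes only in rows, so rows that do not move let the fingers close, or fill a call up. It gives the time, the measured TCP pose, the force and the opening at its end, in the units of the state.
- ctrl.get_obs(): the state, without advancing time (a new reading comes with each control period).
- viewer.camera(name): name is "scene" or "top" or "wrist"; returns the picture (420x560x3 uint8, red, green, blue); there is no depth.
- viewer.camera_model(name): a dict with "K" (3x3 intrinsics, pixels), "pose" (4x4, takes a point from camera to world coordinates); the wrist camera has in their place "T_tool_cam" (4x4, takes a point from camera to tool coordinates, whose origin is the TCP and whose axes are the flange's). Camera axes: x right, y down, z forward; pixel columns grow to the right and rows downward; lengths in m; the calibration is good to about 2 mm. A picture is of the moment at which its call begins: read the wrist's pose just before it. camera_model takes no time and is no camera call.
- workorder.hand_in(): hands the job in, once; it reports no verdict.
The state is a dict: "time_s": time; "qpos": joint angles; "joint_vel": joint speeds; "tau": joint torques, N m; "ee_pos": TCP position; "eef_rot": TCP orientation; "force": force on the tool from outside, world axes, zero at the start; "moment": the same for the moment, N m; "grip_width": finger opening in m.
Only numpy, scipy, OpenCV 4.12 (cv2) and the standard library are available. Lean on these libraries where they do the work, as an engineer would, in place of code of your own. Each camera call takes 0.05 s, during which the arm holds its last target. There are 200 camera calls.

## Working session

There is one attempt and no reset: what is moved stays moved. The work goes in short steps, Python scripts to look and compute and a tool call to move; the robot and the scene stay as the last step left them, time stands still between calls to the robot, and variables do not carry over. Pictures are saved under pics/ and viewed, about 8 in all and at most 12, crops included, and the job is handed in when it is done.

Besides the shell and the picture viewer there is one more tool, called after ">>>" as name([rows], argument=value, ...), one row to a line, values as JSON. play_rows: Moves the arm, as the interface text tells. Its arguments: {"type":"object","properties":{"commands":{"type":"array","items":{"type":"object","properties":{"dx":{"type":"number"},"dy":{"type":"number"},"dz":{"type":"number"},"ax":{"type":"number"},"ay":{"type":"number"},"az":{"type":"number"}}}},"claw":{"type":"number"},"squeeze":{"type":"number"}},"required":["commands"]}

```bash
mkdir -p pics; python3 - <<'E'
from station import ctrl, viewer, workorder
import cv2,numpy as np,json
np.set_printoptions(precision=4,suppress=True)
o=ctrl.get_obs();print(o)
for n in("scene","top","wrist"):
    m=viewer.camera_model(n);print(n,m)
a=viewer.camera("scene");b=viewer.camera("top")
for n,p in(("scene",a),("top",b)):
    cv2.imwrite(f"pics/{n}0.png",cv2.cvtColor(p,cv2.COLOR_RGB2BGR))
E
```

```text
{'time_s': 0.0, 'qpos': array([-1.2406,  0.3005,  1.5216, -0.    ,  1.3207, -0.0666]), 'joint_vel': array([ 0.0016, -0.0015, -0.002 ,  0.0001,  0.0008, -0.0001]), 'tau': array([ -0.0014, -53.1808, -35.2733,   0.0708,   0.0244,  -0.0001]), 'ee_pos': array([ 0.2125, -0.507 ,  0.2129]), 'eef_rot': array([-3.1404, -0.0001,  0.3968]), 'force': array([-0.5243,  0.1743, -0.4254]), 'moment': array([-0.0002, -0.0282, -0.0124]), 'grip_width': 0.09389533305911285}
scene {'K': array([[523.7514,   0.    , 277.2348],
       [  0.    , 523.7514, 205.9017],
       [  0.    ,   0.    ,   1.    ]]), 'pose': array([[-0.8274, -0.2985,  0.4757,  0.0399],
       [-0.5612,  0.4719, -0.6799,  0.7675],
       [-0.0215, -0.8296, -0.558 ,  0.6646],
       [ 0.    ,  0.    ,  0.    ,  1.    ]])}
top {'K': array([[453.7833,   0.    , 282.7935],
       [  0.    , 453.7833, 198.3753],
       [  0.    ,   0.    ,   1.    ]]), 'pose': array([[-0.0187, -0.9953,  0.0948,  0.5032],
       [-0.9997,  0.0199,  0.0118,  0.0094],
       [-0.0136, -0.0945, -0.9954,  0.9093],
       [ 0.    ,  0.    ,  0.    ,  1.    ]])}
wrist {'K': array([[295.8211,   0.    , 276.0622],
       [  0.    , 295.8211, 210.2871],
       [  0.    ,   0.    ,   1.    ]]), 'T_tool_cam': array([[ 0.0004, -0.9708, -0.2401,  0.0696],
       [ 1.    ,  0.0004,  0.0001, -0.0005],
       [ 0.    , -0.2401,  0.9708, -0.1718],
       [ 0.    ,  0.    ,  0.    ,  1.    ]])}
```

View pics/scene0.png

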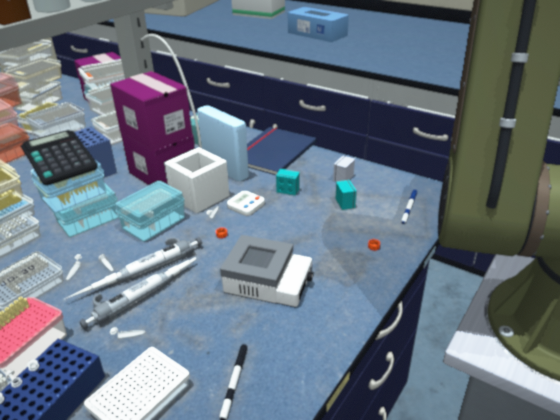

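View pics/top0.png

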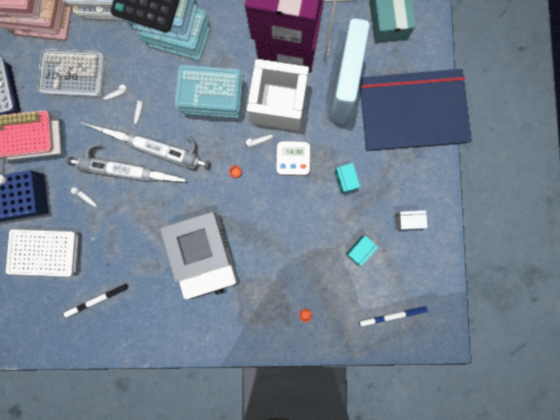

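Scene view: heater (266,270), timer (246,202), teal blocks (288,181) and (346,194), and a grey block (344,168). Top view: heater (197,250), timer (293,158), teal (347,178) and (362,250), grey (413,220). The two teal blocks are the lookalikes. The grey one fits the description, so I'll check it in an enlarged crop.

```bash
python3 - <<'E'
import cv2,numpy as np
s=cv2.imread("pics/scene0.png");t=cv2.imread("pics/top0.png")
f=lambda im,x,y,w,h,k:cv2.resize(im[y:y+h,x:x+w],None,fx=k,fy=k,interpolation=cv2.INTER_CUBIC)
# left: top block crop x385..445,y195..245 ; right: scene x315..375,y145..195; bottom: heater top x150..250 y200..305
A=f(t,385,195,64,48,6);B=f(s,312,145,64,48,6)
cv2.imwrite("pics/blk.png",np.hstack([A,B]))
C=f(t,150,200,100,110,4);D=f(s,215,230,100,110,4)
cv2.imwrite("pics/heat.png",np.hstack([C,D]))
E
```

```text
(no output)
```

View pics/blk.png

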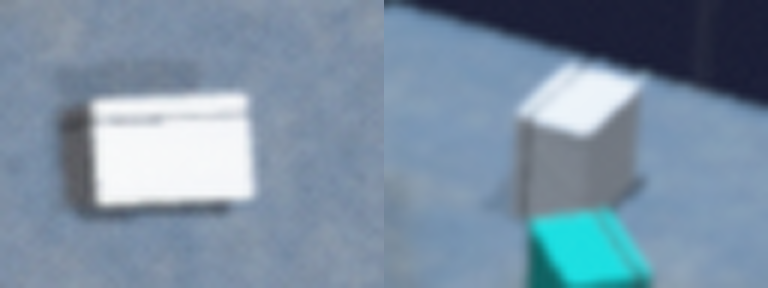

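View pics/heat.png

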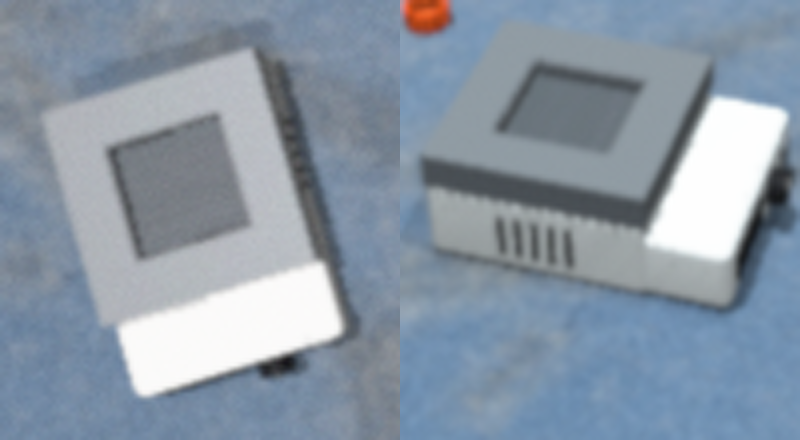

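The crop confirms the grey aluminium block, with its dark line along the far edge, so the wells face about +x. The heater crop shows the pocket corners clearly. Next I'll measure both.

```bash
cat > h.py <<'E'
import numpy as np,cv2
from station import ctrl,viewer
np.set_printoptions(precision=4,suppress=True)
def back(n,pts,z):
    m=viewer.camera_model(n);T=m["pose"]
    d=np.c_[np.array(pts,float),np.ones(len(pts))]@np.linalg.inv(m["K"]).T@T[:3,:3].T
    return T[:3,3]+d*((z-T[2,3])/d[:,2])[:,None]
def px(p,k,o): return (np.array(p,float)+.5)/k-.5+np.array(o)
def sq(P):
    print(P[:,:2], "mean",P[:,:2].mean(0),"sides",[round(float(np.linalg.norm(P[i]-P[i-1])),4) for i in range(4)],
     "az",[round(float(np.degrees(np.arctan2(*(P[i]-P[i-1])[1::-1]))),1) for i in range(4)])
E
python3 - <<'E'
from h import *
print("block top");sq(back("top",px([(92,100),(248,93),(254,200),(96,206)],6,(385,195)),.048))
print("block scene");sq(back("scene",px([(518-384,115),(578-384,60),(645-384,76),(585-384,135)],6,(312,145)),.048))
print("heater top");sq(back("top",px([(45,118),(255,48),(320,262),(105,325)],4,(150,200)),.060))
print("pocket top");sq(back("top",px([(108,148),(218,115),(249,224),(140,258)],4,(150,200)),.060))
print("heater sc");sq(back("scene",px([(422-400,157),(505-400,23),(712-400,62),(640-400,200)],4,(215,230)),.060))
print("timer/ teal approx",back("top",[(293,158),(347,178),(362,250)],.02)[:,:2])
E
```

```text
block top
[[ 0.5563 -0.2019]
 [ 0.5575 -0.251 ]
 [ 0.5238 -0.2513]
 [ 0.5229 -0.2017]] mean [ 0.5401 -0.2265] sides [0.0334, 0.0492, 0.0337, 0.0496] az [-0.3, -88.5, -179.6, 91.1]
block scene
[[ 0.5524 -0.2053]
 [ 0.5539 -0.2583]
 [ 0.5245 -0.2606]
 [ 0.5224 -0.2052]] mean [ 0.5383 -0.2323] sides [0.03, 0.053, 0.0295, 0.0554] az [-0.2, -88.4, -175.6, 92.2]
heater top
[[0.5307 0.2491]
 [0.5617 0.1503]
 [0.4615 0.1205]
 [0.4344 0.2205]] mean [0.4971 0.1851] sides [0.1005, 0.1035, 0.1045, 0.1036] az [16.5, -72.6, -163.4, 105.2]
pocket top
[[0.5162 0.2194]
 [0.5306 0.1678]
 [0.4797 0.1535]
 [0.4649 0.2043]] mean [0.4978 0.1862] sides [0.0534, 0.0536, 0.0529, 0.053] az [16.4, -74.4, -164.3, 106.2]
heater sc
[[0.5289 0.249 ]
 [0.5575 0.1516]
 [0.4579 0.1236]
 [0.4323 0.2202]] mean [0.4942 0.1861] sides [0.1008, 0.1015, 0.1036, 0.0999] az [16.6, -73.6, -164.3, 104.8]
timer/ teal approx [[ 0.668  -0.0019]
 [ 0.6257 -0.1075]
 [ 0.4841 -0.1321]]
```

```bash
cat >> h.py <<'E'
from scipy.spatial.transform import Rotation as R
from scipy.linalg import logm,expm
import json
def cur():
    o=ctrl.get_obs();T=np.eye(4);T[:3,:3]=R.from_euler("xyz",o["eef_rot"]).as_matrix();T[:3,3]=o["ee_pos"]
    with open("log.txt","a") as f:f.write(json.dumps([list(map(float,o["qpos"])),T.tolist()])+"\n")
    return T,o
def pose(az,tilt,p):
    # tool x at azimuth az, y level; pitched tilt deg forward (+) from straight down
    T=np.eye(4);T[:3,:3]=(R.from_euler("z",az,degrees=True)*R.from_euler("y",-tilt,degrees=True)*R.from_euler("x",180,degrees=True)).as_matrix();T[:3,3]=p;return T
def steps(T,n=None,start=None):
    T0,o=cur() if start is None else (start,None)
    L=np.linalg.inv(T0)@T
    tr=np.linalg.norm(L[:3,3]);an=np.degrees(np.linalg.norm(R.from_matrix(L[:3,:3]).as_rotvec()))
    n=n or int(5*np.ceil(max(tr/.038,an/6.5,1)/5))
    S=np.real(expm(logm(L)/n))
    print("n",n,"tr",round(float(tr),4),"an",round(float(an),2),"step mm",S[:3,3]*1000,"deg",np.degrees(R.from_matrix(S[:3,:3]).as_rotvec()))
E
python3 - <<'E'
from h import *
T=pose(1,-25,[.597,-.228,.127]);print(T)
steps(T,15)
E
```

```text
[[ 0.9062  0.0175 -0.4226  0.597 ]
 [ 0.0158 -0.9998 -0.0074 -0.228 ]
 [-0.4226  0.     -0.9063  0.127 ]
 [ 0.      0.      0.      1.    ]]
n 15 tr 0.4828 an 33.01 step mm [ 30.0719 -12.4735  -0.125 ] deg [ 0.3124 -1.6461  1.4267]
```

>>> play_rows([
  {"dx":0.03,"dy":-0.0125,"dz":0,"ax":0.3,"ay":-1.65,"az":1.43},
  {"dx":0.03,"dy":-0.0125,"dz":0,"ax":0.3,"ay":-1.65,"az":1.43},
  {"dx":0.03,"dy":-0.0125,"dz":0,"ax":0.3,"ay":-1.65,"az":1.43},
  {"dx":0.03,"dy":-0.0125,"dz":0,"ax":0.3,"ay":-1.65,"az":1.43},
  {"dx":0.03,"dy":-0.0125,"dz":0,"ax":0.3,"ay":-1.65,"az":1.43},
], claw=0.75, squeeze=40)

```text
time_s: 0.52
ee_pos: [0.3308, -0.3971, 0.2034]
eef_rot: [-3.124, 0.152, 0.258]
force: [0.3, -0.3, -0.6]
grip_width: 0.0707
```

```bash
python3 -c "
from h import *
T,o=cur();print(o['qpos'],o['ee_pos'],o['eef_rot'])
steps(pose(1,-25,[.597,-.228,.127]),10)"
```

```text
[-0.8811  0.2863  1.5697 -0.133   1.3677  0.4653] [ 0.3308 -0.3971  0.2034] [-3.1237  0.1519  0.258 ]
n 10 tr 0.3245 an 21.14 step mm [ 30.0336 -12.6835  -0.4605] deg [ 0.2995 -1.6099  1.3378]
```

Tracking is good.

>>> play_rows([
  {"dx":0.031,"dy":-0.013,"dz":0,"ax":0.3,"ay":-1.65,"az":1.37},
  {"dx":0.031,"dy":-0.013,"dz":0,"ax":0.3,"ay":-1.65,"az":1.37},
  {"dx":0.031,"dy":-0.013,"dz":0,"ax":0.3,"ay":-1.65,"az":1.37},
  {"dx":0.031,"dy":-0.013,"dz":0,"ax":0.3,"ay":-1.65,"az":1.37},
  {"dx":0.031,"dy":-0.013,"dz":0,"ax":0.3,"ay":-1.65,"az":1.37},
])

```text
time_s: 0.93
ee_pos: [0.471, -0.2957, 0.1712]
eef_rot: [-3.129, 0.306, 0.131]
force: [-0.5, -0.9, 0.8]
grip_width: 0.0705
```

>>> play_rows([
  {"dx":0.031,"dy":-0.013,"dz":0,"ax":0.3,"ay":-1.65,"az":1.37},
  {"dx":0.031,"dy":-0.013,"dz":0,"ax":0.3,"ay":-1.65,"az":1.37},
  {"dx":0.031,"dy":-0.013,"dz":0,"ax":0.3,"ay":-1.65,"az":1.37},
  {"dx":0.031,"dy":-0.013,"dz":0,"ax":0.3,"ay":-1.65,"az":1.37},
  {"dx":0,"dy":0,"dz":0},
])

```text
validation failed for argument at $.co...
```

```bash
python3 - <<'E'
from h import *
T,o=cur();print(o['qpos'],o['ee_pos'],o['eef_rot'])
m=viewer.camera_model("wrist")
im=viewer.camera("wrist");cv2.imwrite("pics/w1.png",cv2.cvtColor(im,cv2.COLOR_RGB2BGR))
np.save("w1.npy",T@m["T_tool_cam"])
steps(pose(1,-25,[.597,-.228,.127]))
E
```

```text
[-0.5426  0.5029  1.3677 -0.1785  1.5216  0.931 ] [ 0.471  -0.2957  0.1712] [-3.1285  0.3056  0.1305]
n 5 tr 0.1444 an 9.65 step mm [ 26.8563 -10.6245  -1.1568] deg [ 0.3005 -1.4431  1.2454]
```

View pics/w1.png

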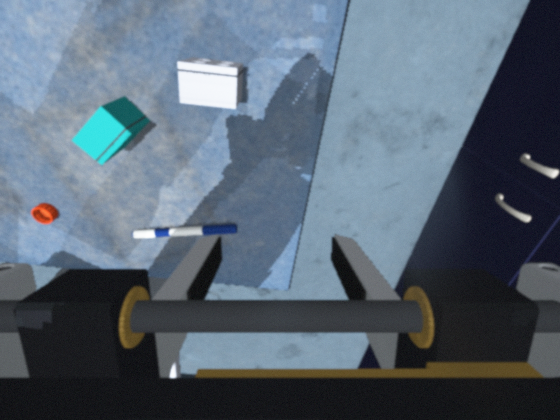

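The wrist view shows the grey block at (210,83) with its line on the far side, and a teal one at (110,130). The second call was refused because one row lacked the turn keys, so I'll go on with full rows.

>>> play_rows([
  {"dx":0.028,"dy":-0.011,"dz":-0.001,"ax":0.3,"ay":-1.5,"az":1.3},
  {"dx":0.028,"dy":-0.011,"dz":-0.001,"ax":0.3,"ay":-1.5,"az":1.3},
  {"dx":0.028,"dy":-0.011,"dz":-0.001,"ax":0.3,"ay":-1.5,"az":1.3},
  {"dx":0.028,"dy":-0.011,"dz":-0.001,"ax":0.3,"ay":-1.5,"az":1.3},
  {"dx":0.028,"dy":-0.011,"dz":-0.001,"ax":0.3,"ay":-1.5,"az":1.3},
])

```text
time_s: 1.4
ee_pos: [0.6053, -0.2222, 0.1215]
eef_rot: [3.137, 0.448, 0.007]
force: [-0.5, -1.2, 0.6]
grip_width: 0.0705
```

```bash
python3 - <<'E'
from h import *
T,o=cur();print(o['qpos'],o['ee_pos'],o['eef_rot'])
m=viewer.camera_model("wrist")
im=viewer.camera("wrist")[100:350,130:430];cv2.imwrite("pics/w2.png",cv2.resize(cv2.cvtColor(im,cv2.COLOR_RGB2BGR),None,fx=2.4,fy=2.4,interpolation=cv2.INTER_CUBIC))
np.save("w2.npy",T@m["T_tool_cam"])
steps(pose(1,-25,[.597,-.228,.127]))
C=np.linalg.inv(T@m["T_tool_cam"]);K=m["K"]
for dx in(-.016,.016):
  for dy in(.024,-.024):
    p=C[:3,:3]@np.array([.54+dx,-.228+dy,.048])+C[:3,3];u=K@p;u=u[:2]/u[2];print(u,(u-[130,100])*2.4)
E
```

```text
[-0.3459  0.867   0.9236 -0.1577  1.7709  1.2183] [ 0.6053 -0.2222  0.1215] [3.1372 0.4482 0.0071]
n 5 tr 0.0179 an 1.2 step mm [-2.9092  1.7809 -1.099 ] deg [-0.0221  0.2244 -0.0802]
[257.0314 252.5417] [304.8753 366.1   ]
[305.6666 252.7046] [421.5999 366.491 ]
[255.9315 228.8182] [302.2355 309.1636]
[308.2165 229.0318] [427.7195 309.6764]
```

View pics/w2.png

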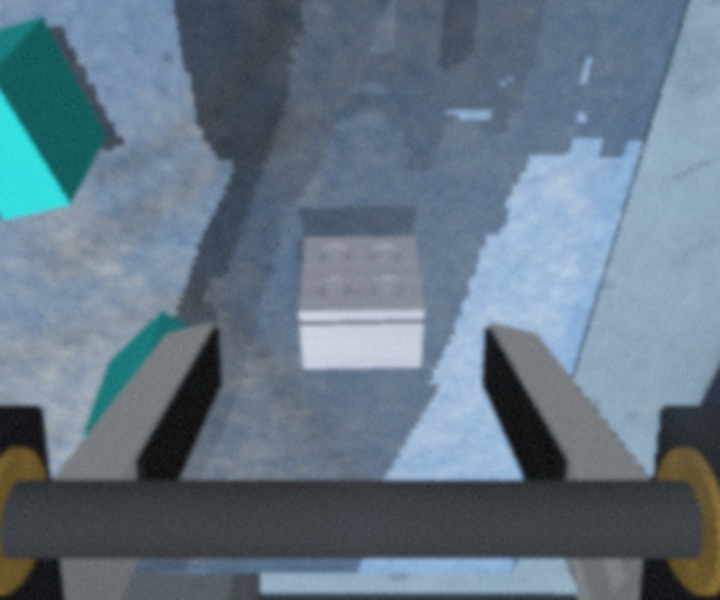

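Top-face corners are at crop (300,313), (424,313), (422,368) and (302,368), within 1–2 px of prediction, and the four wells face +x. The block is at about (0.539, -0.227), yaw about 0. Now I'll descend.

```bash
python3 - <<'E'
from h import *
steps(pose(.5,-25,[.544,-.2273,.018]-.06*np.array([-.4226,-.004,-.906])),5)
steps(pose(.5,-25,[.544,-.2273,.018]),5,pose(.5,-25,[.544,-.2273,.018]-.06*np.array([-.4226,-.004,-.906])))
E
```

```text
n 5 tr 0.0584 an 1.13 step mm [-3.1504  1.5385 11.1419] deg [0.021  0.2244 0.01  ]
n 5 tr 0.06 an 0.0 step mm [-0.0016  0.0037 11.9967] deg [ 0. -0. -0.]
```

>>> play_rows([
  {"dx":-0.004,"dy":0.002,"dz":0.011,"ax":0,"ay":0.25,"az":0},
  {"dx":-0.004,"dy":0.002,"dz":0.011,"ax":0,"ay":0.25,"az":0},
  {"dx":-0.004,"dy":0.0015,"dz":0.011,"ax":0,"ay":0.25,"az":0},
  {"dx":-0.004,"dy":0.0015,"dz":0.011,"ax":0,"ay":0.25,"az":0},
  {"dx":0,"dy":0,"dz":0.011,"ax":0,"ay":0,"az":0},
])

```text
time_s: 1.87
ee_pos: [0.5697, -0.2234, 0.0643]
eef_rot: [-3.139, 0.446, 0.017]
force: [0.0, -0.5, -0.4]
grip_width: 0.0706
```

```bash
python3 - <<'E'
from h import *
T,o=cur();print(o['qpos'],o['ee_pos'],o['eef_rot'])
steps(pose(.5,-25,[.544,-.2273,.018]),5)
E
```

```text
[-0.3655  0.8409  1.1067 -0.1592  1.6116  1.2163] [ 0.5697 -0.2234  0.0643] [-3.139   0.4457  0.0168]
n 5 tr 0.0531 an 0.69 step mm [-0.6845  0.7306 10.5772] deg [0.0098 0.1079 0.0839]
```

>>> play_rows([
  {"dx":-0.001,"dy":0.0015,"dz":0.012,"ax":0,"ay":0.15,"az":0.1},
  {"dx":-0.001,"dy":0.001,"dz":0.012,"ax":0,"ay":0.15,"az":0.1},
  {"dx":-0.001,"dy":0.001,"dz":0.012,"ax":0,"ay":0.15,"az":0.1},
  {"dx":0,"dy":0.0005,"dz":0.011,"ax":0,"ay":0.1,"az":0.1},
  {"dx":0,"dy":0,"dz":0.006,"ax":0,"ay":0,"az":0},
])

```text
time_s: 2.28
ee_pos: [0.5407, -0.2276, 0.0127]
eef_rot: [-3.14, 0.44, 0.01]
force: [-0.5, 0.5, -0.2]
grip_width: 0.0705
```

```bash
python3 - <<'E'
from h import *
T,o=cur();print(o['qpos'],o['ee_pos'],o['eef_rot'])
steps(pose(.5,-25,[.544,-.2273,.018]),5)
# kinematics fit in-plane guess from log
E
```

```text
[-0.3877  0.8468  1.2278 -0.1647  1.4785  1.2228] [ 0.5407 -0.2276  0.0127] [-3.1396  0.4401  0.0102]
n 5 tr 0.0063 an 0.24 step mm [ 0.1509 -0.0501 -1.2408] deg [-0.0162  0.0435  0.0151]
```

>>> play_rows([
  {"dx":0.0005,"dy":0,"dz":-0.003,"ax":0,"ay":0.1,"az":0},
  {"dx":0.0005,"dy":0,"dz":-0.003,"ax":0,"ay":0.1,"az":0},
  {"dx":0,"dy":0,"dz":0,"ax":0,"ay":0,"az":0},
  {"dx":0,"dy":0,"dz":0,"ax":0,"ay":0,"az":0},
  {"dx":0,"dy":0,"dz":0,"ax":0,"ay":0,"az":0},
])

```text
time_s: 2.7
ee_pos: [0.5447, -0.2275, 0.0183]
eef_rot: [-3.139, 0.437, 0.011]
force: [-0.3, -0.5, 0.3]
grip_width: 0.0707
```

>>> play_rows([
  {"dx":0,"dy":0,"dz":0,"ax":0,"ay":0,"az":0},
  {"dx":0,"dy":0,"dz":0,"ax":0,"ay":0,"az":0},
  {"dx":0,"dy":0,"dz":0,"ax":0,"ay":0,"az":0},
  {"dx":0,"dy":0,"dz":0,"ax":0,"ay":0,"az":0},
  {"dx":0,"dy":0,"dz":0,"ax":0,"ay":0,"az":0},
], claw=0, squeeze=35)

```text
time_s: 3.12
ee_pos: [0.5454, -0.2275, 0.0192]
eef_rot: [-3.14, 0.435, 0.011]
force: [0.2, -0.5, -0.5]
grip_width: 0.0479
```

```bash
python3 - <<'E'
from h import *
T,o=cur();print(o['qpos'],o['ee_pos'],o['eef_rot'],o['grip_width'],o['force'])
# fit kinematics
from scipy.optimize import least_squares
D=[json.loads(l) for l in open("log.txt")]
Q=np.array([d[0] for d in D]);TT=np.array([d[1] for d in D])
def fk(q,p):
    h,a1,L1,e,L2,off,c=p
    r=lambda ax,x:R.from_euler(ax,x).as_matrix()
    M=r("z",q[0]);P=np.array([0,0,h])+M@[a1,off,0]
    M=M@r("y",q[1]);P=P+M@[0,0,L1]
    M=M@r("y",q[2]);P=P+M@[e,0,L2]
    M=M@r("z",q[3])@r("y",q[4]);P=P+M@[0,0,c]
    M=M@r("z",q[5]);
    return P,M
F=np.array([[0,1,0],[1,0,0],[0,0,-1]]) # unused
def res(p): return np.concatenate([fk(q,p)[0]-T[:3,3] for q,T in zip(Q,TT)])
s=least_squares(res,[.3,0,.4,0,.4,.037,.25]);print(s.x,abs(s.fun).max())
for q,t in zip(Q[:6:2],TT[:6:2]): print(np.round(fk(q,s.x)[1].T@t[:3,:3],3).tolist())
E
```

```text
[-0.3855  0.8442  1.2138 -0.1623  1.4907  1.2212] [ 0.5454 -0.2275  0.0192] [-3.1396  0.4354  0.0109] 0.04791568911581154 [ 0.2416 -0.4766 -0.4861]
[ 0.2212 -0.      0.4242  0.0409  0.4475  0.0366  0.2626] 4.791810281901121e-10
[[0.0, -1.0, 0.0], [1.0, 0.0, 0.0], [-0.0, 0.0, 1.0]]
[[0.0, -1.0, 0.0], [1.0, -0.0, -0.0], [-0.0, 0.0, 1.0]]
[[0.0, -1.0, 0.0], [1.0, 0.0, 0.0], [-0.0, 0.0, 1.0]]
```

```bash
cat >> h.py <<'E'
from scipy.optimize import least_squares
P0=[.2212,0,.4242,.0409,.4475,.0366,.2626]
LO=np.array([-3.03,-.79,.23,-1.04,0,-2.55]);HI=np.array([3.03,2.21,2.52,4.18,3.07,2.55])
def fk(q,p=P0):
    h,a1,L1,e,L2,off,c=p
    r=lambda ax,x:R.from_euler(ax,x).as_matrix()
    M=r("z",q[0]);P=np.array([0,0,h])+M@[a1,off,0]
    M=M@r("y",q[1]);P=P+M@[0,0,L1]
    M=M@r("y",q[2]);P=P+M@[e,0,L2];W=P
    M=M@r("z",q[3])@r("y",q[4]);P=P+M@[0,0,c]
    T=np.eye(4);T[:3,:3]=M@r("z",q[5])@np.array([[0,-1,0],[1,0,0],[0,0,1]]);T[:3,3]=P
    return T,W
def ik(T,q0):
    f=lambda q:np.r_[(fk(q)[0][:3,3]-T[:3,3])*3,R.from_matrix(fk(q)[0][:3,:3].T@T[:3,:3]).as_rotvec()]
    s=least_squares(f,np.clip(q0,LO+.01,HI-.01),bounds=(LO,HI));return s.x,abs(s.fun).max()
E
python3 - <<'E'
from h import *
T,o=cur()
B=np.eye(4);B[:3,:3]=R.from_euler("z",.3,degrees=True).as_matrix();B[:3,3]=[.539,-.2273,.024]
G=np.linalg.inv(T)@B;np.save("G.npy",G);print(G)
q=o["qpos"]
for az in(16.2,106.2,-73.8,196.2):
    # block x up, y at azimuth az+90
    D=np.eye(4);D[:3,:3]=R.from_euler("z",az,degrees=True).as_matrix()@R.from_euler("y",-90,degrees=True).as_matrix();D[:3,3]=[.497,.186,.067]
    for dz in(0,.06):
        D[2,3]=.067+dz;F=D@np.linalg.inv(G)
        best=min((ik(F,np.r_[.4,.3,1.5,a,1.5,b]) for a in(0,1.5,3,-.9) for b in(1.5,0,-1.5)),key=lambda s:s[1])
        print(az,dz,F[:3,3],best[0],best[1],"wrist",fk(best[0])[1])
E
```

```text
[[ 0.9067  0.0051 -0.4218 -0.0078]
 [ 0.0048 -1.     -0.0018 -0.0003]
 [-0.4218 -0.0004 -0.9067 -0.0016]
 [ 0.      0.      0.      1.    ]]
16.2 0 [0.5016 0.1871 0.0734] [ 0.2936  0.3926  2.3552  3.1568  0.7416 -1.5826] 2.3544085274337576e-15 wrist [0.273  0.1208 0.1842]
16.2 0.06 [0.5016 0.1871 0.1334] [ 0.2936  0.1887  2.3586  3.1615  0.5412 -1.5884] 1.1288849253654315e-15 wrist [0.273  0.1208 0.2442]
106.2 0 [0.4959 0.1906 0.0734] [-0.1326  0.7322  1.6491  0.9809  1.5169 -0.8926] 2.914335439641036e-16 wrist [ 0.5622 -0.038   0.1842]
106.2 0.06 [0.4959 0.1906 0.1334] [-0.1326  0.6245  1.6513  0.9788  1.5758 -0.8049] 8.326672684688674e-17 wrist [ 0.5622 -0.038   0.2442]
-73.8 0 [0.4981 0.1814 0.0734] [ 0.6981  0.7808  1.5513 -0.9786  1.5449 -2.3002] 2.809839249604953e-13 wrist [0.4318 0.41   0.1842]
-73.8 0.06 [0.4981 0.1814 0.1334] [ 0.6981  0.6788  1.5535 -0.9788  1.6007 -2.3831] 4.105858204722299e-14 wrist [0.4318 0.41   0.2442]
196.2 0 [0.4924 0.1849 0.0734] [ 0.2873  1.0958  0.9238  0.0059  2.2574 -1.5703] 2.1237292990277976e-15 wrist [0.721  0.2512 0.1842]
196.2 0.06 [0.4924 0.1849 0.1334] [ 0.2873  1.0158  0.9264  0.0063  2.3348 -1.5696] 1.1657341758564144e-15 wrist [0.721  0.2512 0.2442]
```

```bash
cat >> h.py <<'E'
from scipy.spatial.transform import Slerp
def goal(az,p):
    D=np.eye(4);D[:3,:3]=R.from_euler("z",az,degrees=True).as_matrix()@R.from_euler("y",-90,degrees=True).as_matrix();D[:3,3]=p
    return D@np.linalg.inv(np.load("G.npy"))
E
python3 - <<'E'
from h import *
T,o=cur();q=o["qpos"]
A=T.copy();A[2,3]=.17
steps(A,5,T)
F=goal(106.2,[.497,.186,.067+.05])
n=6
sl=Slerp([0,1],R.from_matrix([A[:3,:3],F[:3,:3]]))
q,e=ik(A,q);print(q,e);prev=A
for k in range(1,n+1):
    s=k/n;W=np.eye(4);W[:3,:3]=sl(s).as_matrix();W[:3,3]=A[:3,3]*(1-s)+F[:3,3]*s+[0,0,.07*np.sin(np.pi*s)]
    steps(W,5,prev);q2,e=ik(W,q);print(W[:3,3],q2,round(e,6),"maxspeed",abs(q2-q).max()/(5/12));q=q2;prev=W
np.save("F.npy",F);np.save("A.npy",A)
E
```

```text
n 5 tr 0.1508 an 0.0 step mm [-12.7171  -0.0543 -27.3382] deg [ 0. -0. -0.]
[-0.3855  0.6814  1.1212 -0.1642  1.7428  1.1798] 5.945989700606447e-09
n 5 tr 0.0753 an 21.59 step mm [ -1.5899 -14.547   -3.8639] deg [ 1.2959  2.042  -3.5782]
[ 0.5372 -0.1578  0.1972] [-0.3656  0.5212  1.2793  0.0307  1.649   0.9094] 0.0 maxspeed 0.648857855891572
n 5 tr 0.0724 an 21.59 step mm [  3.775  -14.0546  -0.2276] deg [ 1.2959  2.042  -3.5782]
[ 0.5289 -0.0881  0.2151] [-0.3513  0.4116  1.4054  0.241   1.5891  0.6176] 0.0 maxspeed 0.7004372469427619
n 5 tr 0.0702 an 21.59 step mm [  7.2397 -10.8814   5.284 ] deg [ 1.2959  2.042  -3.5782]
[ 0.5207 -0.0184  0.2167] [-0.3316  0.3608  1.5183  0.4555  1.5463  0.3001] 0.0 maxspeed 0.7619761693666068
n 5 tr 0.0722 an 21.59 step mm [ 7.3731 -6.1103 10.8795] deg [ 1.2959  2.042  -3.5782]
[0.5124 0.0513 0.1996] [-0.294   0.3799  1.6146  0.6607  1.5194 -0.052 ] 0.0 maxspeed 0.8449580549770284
n 5 tr 0.0777 an 21.59 step mm [ 4.4393 -1.5734 14.8521] deg [ 1.2959  2.042  -3.5782]
[0.5042 0.1209 0.1662] [-0.2286  0.4773  1.6694  0.8409  1.521  -0.4349] 0.0 maxspeed 0.9190465455274155
n 5 tr 0.0822 an 21.59 step mm [ 0.1852  1.3863 16.4126] deg [ 1.2959  2.042  -3.5782]
[0.4959 0.1906 0.1234] [-0.1326  0.6417  1.6523  0.9788  1.5656 -0.82  ] 0.0 maxspeed 0.924288004886867
```

>>> play_rows([
  {"dx":-0.0127,"dy":0,"dz":-0.0273,"ax":0,"ay":0,"az":0},
  {"dx":-0.0127,"dy":0,"dz":-0.0273,"ax":0,"ay":0,"az":0},
  {"dx":-0.0127,"dy":0,"dz":-0.0273,"ax":0,"ay":0,"az":0},
  {"dx":-0.0127,"dy":0,"dz":-0.0273,"ax":0,"ay":0,"az":0},
  {"dx":-0.0127,"dy":0,"dz":-0.0273,"ax":0,"ay":0,"az":0},
])

```text
time_s: 3.53
ee_pos: [0.5424, -0.2265, 0.1672]
eef_rot: [-3.132, 0.45, 0.014]
force: [-0.2, 0.5, -1.5]
grip_width: 0.0478
```

>>> play_rows([
  {"dx":-0.0016,"dy":-0.0145,"dz":-0.004,"ax":1.3,"ay":2.05,"az":-3.6},
  {"dx":-0.0016,"dy":-0.0145,"dz":-0.004,"ax":1.3,"ay":2.05,"az":-3.6},
  {"dx":-0.0016,"dy":-0.0145,"dz":-0.004,"ax":1.3,"ay":2.05,"az":-3.6},
  {"dx":-0.0016,"dy":-0.0145,"dz":-0.004,"ax":1.3,"ay":2.05,"az":-3.6},
  {"dx":-0.0016,"dy":-0.0145,"dz":-0.004,"ax":1.3,"ay":2.05,"az":-3.6},
])

```text
time_s: 3.95
ee_pos: [0.5361, -0.1562, 0.2022]
eef_rot: [-2.914, 0.218, 0.329]
force: [0.3, -0.1, -0.3]
grip_width: 0.0476
```

>>> play_rows([
  {"dx":0.0038,"dy":-0.014,"dz":0,"ax":1.3,"ay":2.05,"az":-3.6},
  {"dx":0.0038,"dy":-0.014,"dz":0,"ax":1.3,"ay":2.05,"az":-3.6},
  {"dx":0.0038,"dy":-0.014,"dz":0,"ax":1.3,"ay":2.05,"az":-3.6},
  {"dx":0.0038,"dy":-0.014,"dz":0,"ax":1.3,"ay":2.05,"az":-3.6},
  {"dx":0.0038,"dy":-0.014,"dz":0,"ax":1.3,"ay":2.05,"az":-3.6},
])

```text
time_s: 4.37
ee_pos: [0.5259, -0.0834, 0.2219]
eef_rot: [-2.775, -0.062, 0.589]
force: [0.2, 0.6, -2.2]
grip_width: 0.0477
```

```bash
python3 - <<'E'
from h import *
T,o=cur();print(o['qpos'],o['ee_pos'],o['grip_width'],o['force'])
F=np.load("F.npy");A=T;q=o['qpos']
n=4
sl=Slerp([0,1],R.from_matrix([A[:3,:3],F[:3,:3]]));prev=A
for k in range(1,n+1):
    s=k/n;W=np.eye(4);W[:3,:3]=sl(s).as_matrix();W[:3,3]=A[:3,3]*(1-s)+F[:3,3]*s+[0,0,.03*np.sin(np.pi*s)]
    steps(W,5,prev);print(W[:3,3]);prev=W
E
```

```text
[-0.354   0.3981  1.4116  0.2602  1.5995  0.5882] [ 0.5259 -0.0834  0.2219] 0.04770911697381018 [ 0.2333  0.5751 -2.249 ]
n 5 tr 0.069 an 21.09 step mm [ 7.2408 -9.9755  6.3144] deg [ 1.256   1.9934 -3.4988]
[ 0.5184 -0.0149  0.2185]
n 5 tr 0.0707 an 21.09 step mm [ 7.4044 -5.751  10.6438] deg [ 1.256   1.9934 -3.4988]
[0.5109 0.0536 0.2027]
n 5 tr 0.0766 an 21.09 step mm [ 4.241  -1.2648 14.7002] deg [ 1.256   1.9934 -3.4988]
[0.5034 0.1221 0.1693]
n 5 tr 0.0828 an 21.09 step mm [-0.5077  1.6132 16.4992] deg [ 1.256   1.9934 -3.4988]
[0.4959 0.1906 0.1234]
```

>>> play_rows([
  {"dx":0.0072,"dy":-0.01,"dz":0.0063,"ax":1.26,"ay":2.0,"az":-3.5},
  {"dx":0.0072,"dy":-0.01,"dz":0.0063,"ax":1.26,"ay":2.0,"az":-3.5},
  {"dx":0.0072,"dy":-0.01,"dz":0.0063,"ax":1.26,"ay":2.0,"az":-3.5},
  {"dx":0.0072,"dy":-0.01,"dz":0.0063,"ax":1.26,"ay":2.0,"az":-3.5},
  {"dx":0.0072,"dy":-0.01,"dz":0.0063,"ax":1.26,"ay":2.0,"az":-3.5},
])

```text
time_s: 4.78
ee_pos: [0.5171, -0.0119, 0.2203]
eef_rot: [-2.71, -0.358, 0.818]
force: [-0.5, -1.1, -1.7]
grip_width: 0.0478
```

>>> play_rows([
  {"dx":0.0074,"dy":-0.0058,"dz":0.0106,"ax":1.26,"ay":2.0,"az":-3.5},
  {"dx":0.0074,"dy":-0.0058,"dz":0.0106,"ax":1.26,"ay":2.0,"az":-3.5},
  {"dx":0.0074,"dy":-0.0058,"dz":0.0106,"ax":1.26,"ay":2.0,"az":-3.5},
  {"dx":0.0074,"dy":-0.0058,"dz":0.0106,"ax":1.26,"ay":2.0,"az":-3.5},
  {"dx":0.0074,"dy":-0.0058,"dz":0.0106,"ax":1.26,"ay":2.0,"az":-3.5},
])

```text
time_s: 5.2
ee_pos: [0.5078, 0.0595, 0.2059]
eef_rot: [-2.719, -0.659, 1.065]
force: [-0.1, -0.7, -1.3]
grip_width: 0.0477
```

```bash
python3 - <<'E'
from h import *
T,o=cur();print(o['qpos'],o['ee_pos'],o['grip_width'],o['force'])
F=np.load("F.npy");A=T
n=2
sl=Slerp([0,1],R.from_matrix([A[:3,:3],F[:3,:3]]));prev=A
for k in range(1,n+1):
    s=k/n;W=np.eye(4);W[:3,:3]=sl(s).as_matrix();W[:3,3]=A[:3,3]*(1-s)+F[:3,3]*s+[0,0,.015*np.sin(np.pi*s)]
    steps(W,5,prev);print(W[:3,3]);prev=W
E
```

```text
[-0.2915  0.3679  1.6281  0.6865  1.5303 -0.0997] [0.5078 0.0595 0.2059] 0.047726310041414435 [-0.1257 -0.6721 -1.2641]
n 5 tr 0.0709 an 20.02 step mm [ 4.7614 -1.1417 13.3357] deg [ 1.2257  1.9045 -3.3023]
[0.5019 0.1251 0.1797]
n 5 tr 0.0866 an 20.02 step mm [-2.6821  2.0966 17.0071] deg [ 1.2257  1.9045 -3.3023]
[0.4959 0.1906 0.1234]
```

>>> play_rows([
  {"dx":0.0047,"dy":-0.0011,"dz":0.0133,"ax":1.23,"ay":1.9,"az":-3.3},
  {"dx":0.0047,"dy":-0.0011,"dz":0.0133,"ax":1.23,"ay":1.9,"az":-3.3},
  {"dx":0.0047,"dy":-0.0011,"dz":0.0133,"ax":1.23,"ay":1.9,"az":-3.3},
  {"dx":0.0047,"dy":-0.0011,"dz":0.0133,"ax":1.23,"ay":1.9,"az":-3.3},
  {"dx":0.0047,"dy":-0.0011,"dz":0.0133,"ax":1.23,"ay":1.9,"az":-3.3},
])

```text
time_s: 5.62
ee_pos: [0.501, 0.1274, 0.1791]
eef_rot: [-2.837, -0.932, 1.381]
force: [-0.6, 0.2, -0.5]
grip_width: 0.0478
```

>>> play_rows([
  {"dx":-0.002,"dy":0.002,"dz":0.016,"ax":1.23,"ay":1.9,"az":-3.3},
  {"dx":-0.002,"dy":0.002,"dz":0.016,"ax":1.23,"ay":1.9,"az":-3.3},
  {"dx":-0.002,"dy":0.002,"dz":0.016,"ax":1.23,"ay":1.9,"az":-3.3},
  {"dx":-0.002,"dy":0.002,"dz":0.016,"ax":1.23,"ay":1.9,"az":-3.3},
  {"dx":0,"dy":0,"dz":0,"ax":0,"ay":0,"az":0},
])

```text
time_s: 6.03
ee_pos: [0.4957, 0.1809, 0.1349]
eef_rot: [-3.104, -1.115, 1.798]
force: [-0.4, 0.8, -1.7]
grip_width: 0.0477
```

```bash
python3 - <<'E'
from h import *
T,o=cur();print(o['qpos'],o['ee_pos'],o['grip_width'],o['force'])
steps(np.load("F.npy"),5)
E
```

```text
[-0.1484  0.6088  1.6597  0.9629  1.5675 -0.7762] [0.4957 0.1809 0.1349] 0.04771747351307225 [-0.3904  0.7915 -1.7271]
n 5 tr 0.015 an 2.15 step mm [-1.2458  0.5741  2.6712] deg [ 0.1345  0.2281 -0.3379]
```

>>> play_rows([
  {"dx":-0.0015,"dy":0.0007,"dz":0.0033,"ax":0.15,"ay":0.28,"az":-0.4},
  {"dx":-0.0015,"dy":0.0007,"dz":0.0033,"ax":0.15,"ay":0.28,"az":-0.4},
  {"dx":-0.0015,"dy":0.0007,"dz":0.0033,"ax":0.15,"ay":0.28,"az":-0.4},
  {"dx":-0.0015,"dy":0.0007,"dz":0.0033,"ax":0.15,"ay":0.28,"az":-0.4},
  {"dx":0,"dy":0,"dz":0,"ax":0,"ay":0,"az":0},
])

```text
time_s: 6.45
ee_pos: [0.4968, 0.1897, 0.1242]
eef_rot: [3.134, -1.132, 1.858]
force: [-0.2, -0.2, -1.8]
grip_width: 0.0476
```

```bash
python3 - <<'E'
from h import *
T,o=cur();print(o['qpos'],o['ee_pos'],o['grip_width'],o['force'])
steps(np.load("F.npy"),5)
m=viewer.camera_model("wrist");np.save("w3.npy",T@m["T_tool_cam"])
ims={n:cv2.cvtColor(viewer.camera(n),cv2.COLOR_RGB2BGR) for n in("scene","top","wrist")}
for n in ims: cv2.imwrite(f"pics/r3_{n}.png",ims[n])
f=lambda im,x,y,w,h,k:cv2.resize(im[y:y+h,x:x+w],None,fx=k,fy=k,interpolation=cv2.INTER_CUBIC)
cv2.imwrite("pics/c3.png",np.vstack([np.hstack([f(ims["scene"],205,200,130,100,3),f(ims["top"],140,200,130,100,3)]),f(ims["wrist"],150,80,260,92,3)]))
B=T@np.load("G.npy");print("block est",B)
# predicted corners of block in views
for n in("scene","top","wrist"):
    mm=viewer.camera_model(n);C=np.linalg.inv(mm["pose"] if n!="wrist" else np.load("w3.npy"))
    for x in(.016,-.016):
        P=np.array([[x,y,z,1] for y,z in((-.024,-.024),(-.024,.024),(.024,.024),(.024,-.024))])@B.T@C.T
        u=P[:,:3]@mm["K"].T;u=u[:,:2]/u[:,2:]
        o={"scene":(205,200),"top":(140,200),"wrist":(150,80)}[n];print(n,x,((u-o)*3).round().tolist())
E
```

```text
[-0.1341  0.6388  1.6523  0.9779  1.5633 -0.8149] [0.4968 0.1897 0.1242] 0.04758024653134216 [-0.2192 -0.2249 -1.7942]
n 5 tr 0.0015 an 0.34 step mm [-0.0476 -0.1126  0.2728] deg [ 0.0392  0.0396 -0.0384]
block est [[ 0.0006 -0.9615  0.2746  0.4978]
 [ 0.0037 -0.2746 -0.9615  0.185 ]
 [ 1.      0.0016  0.0034  0.1178]
 [ 0.      0.      0.      1.    ]]
scene 0.016 [[93.0, 84.0], [123.0, 38.0], [199.0, 51.0], [172.0, 98.0]]
scene -0.016 [[96.0, 128.0], [126.0, 81.0], [201.0, 95.0], [174.0, 143.0]]
top 0.016 [[86.0, 112.0], [167.0, 87.0], [190.0, 168.0], [109.0, 193.0]]
top -0.016 [[101.0, 112.0], [178.0, 88.0], [200.0, 166.0], [122.0, 190.0]]
wrist 0.016 [[488.0, 426.0], [513.0, 607.0], [237.0, 606.0], [265.0, 425.0]]
wrist -0.016 [[477.0, 527.0], [497.0, 709.0], [253.0, 708.0], [275.0, 526.0]]
```

View pics/c3.png

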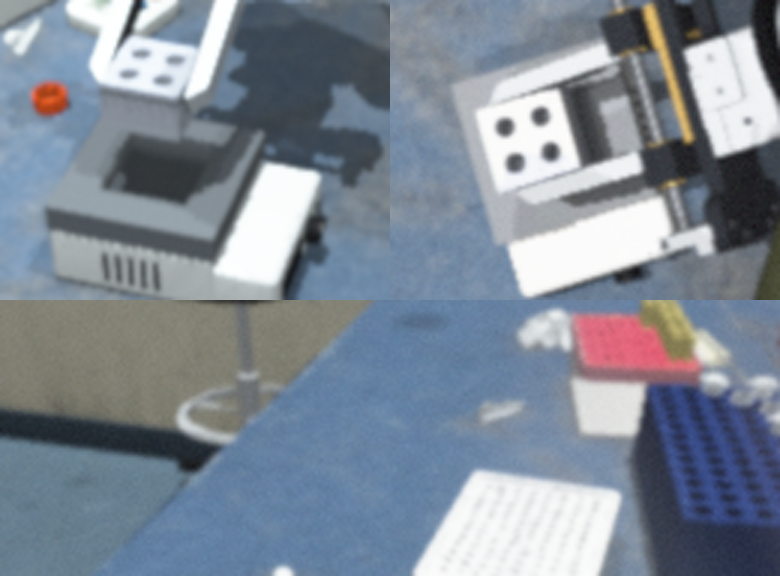

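```bash
python3 - <<'E'
from h import *
T,o=cur();B=T@np.load("G.npy")
f=lambda im,x,y,w,h,k:cv2.resize(im[y:y+h,x:x+w],None,fx=k,fy=k,interpolation=cv2.INTER_CUBIC)
out=[]
for n,(x,y,w,h,k) in {"scene":(225,203,56,56,7),"top":(155,218,56,56,7)}.items():
    im=f(cv2.imread(f"pics/r3_{n}.png"),x,y,w,h,k);mm=viewer.camera_model(n);C=np.linalg.inv(mm["pose"])
    for s in((.016,-.016) if n=="scene" else (.016,)):
        P=np.array([[s,a,b,1] for a,b in((-.024,-.024),(-.024,.024),(.024,.024),(.024,-.024))])@B.T@C.T
        u=P[:,:3]@mm["K"].T;u=((u[:,:2]/u[:,2:]-[x,y]+.5)*k-.5)
        cv2.polylines(im,[np.round(u).astype(np.int32)],True,(0,0,255),1)
        print(n,u.round(1).tolist())
    out.append(im)
cv2.imwrite("pics/c4.png",np.hstack(out))
E
```

```text
scene [[79.3, 176.2], [149.7, 68.7], [327.8, 99.2], [263.9, 209.6]]
scene [[88.0, 279.3], [156.8, 169.7], [331.6, 201.1], [269.1, 313.5]]
top [[99.4, 136.7], [287.9, 79.0], [342.0, 268.5], [152.4, 326.6]]
```

View pics/c4.png

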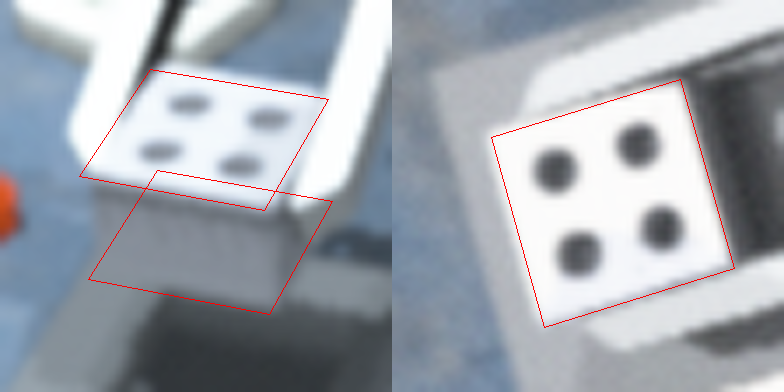

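The top view matches the predicted outline. The scene view is about 1.5 px off, in the same direction as its heater offset, so that is camera bias. Wells face up. Now I'll lower it.

```bash
python3 - <<'E'
from h import *
W=goal(106,[.4975,.1857,.083]);steps(W,5);steps(goal(106,[.4975,.1857,.071]),5,W)
E
```

```text
n 5 tr 0.0353 an 0.25 step mm [-6.3034 -0.0734  3.1629] deg [ 0.0078  0.0438 -0.0207]
n 5 tr 0.012 an 0.0 step mm [-2.176  -0.0116  1.0123] deg [-0.  0. -0.]
```

>>> play_rows([
  {"dx":-0.0063,"dy":0,"dz":0.0032,"ax":0,"ay":0.05,"az":0},
  {"dx":-0.0063,"dy":0,"dz":0.0032,"ax":0,"ay":0.05,"az":0},
  {"dx":-0.0063,"dy":0,"dz":0.0032,"ax":0,"ay":0.05,"az":0},
  {"dx":-0.0063,"dy":0,"dz":0.0032,"ax":0,"ay":0.05,"az":0},
  {"dx":-0.0055,"dy":0,"dz":0.0032,"ax":0,"ay":0,"az":0},
])

```text
time_s: 7.02
ee_pos: [0.4972, 0.1905, 0.0882]
eef_rot: [3.128, -1.134, 1.862]
force: [0.3, 0.7, -1.0]
grip_width: 0.0477
```

```bash
python3 - <<'E'
from h import *
T,o=cur();print(o['ee_pos'],o['force'],"block",(T@np.load("G.npy"))[:3,:])
steps(goal(106,[.4975,.1857,.071]),5)
E
```

```text
[0.4972 0.1905 0.0882] [ 0.3328  0.6532 -0.9931] block [[-0.0013 -0.9619  0.2732  0.4983]
 [ 0.0013 -0.2732 -0.9619  0.1858]
 [ 1.     -0.0009  0.0016  0.0818]]
n 5 tr 0.0108 an 0.18 step mm [-1.9435 -0.1737  0.9308] deg [ 0.0302  0.0184 -0.0031]
```

>>> play_rows([
  {"dx":-0.002,"dy":-0.0003,"dz":0.0009,"ax":0.03,"ay":0,"az":0},
  {"dx":-0.002,"dy":-0.0002,"dz":0.0009,"ax":0.03,"ay":0,"az":0},
  {"dx":-0.002,"dy":-0.0002,"dz":0.0009,"ax":0.03,"ay":0,"az":0},
  {"dx":-0.002,"dy":0,"dz":0.0009,"ax":0.03,"ay":0,"az":0},
  {"dx":-0.002,"dy":0,"dz":0.0009,"ax":0,"ay":0,"az":0},
])

```text
time_s: 7.43
ee_pos: [0.4961, 0.1903, 0.0744]
eef_rot: [3.136, -1.135, 1.856]
force: [-0.2, -0.3, -1.5]
grip_width: 0.0479
```

```bash
python3 - <<'E'
from h import *
T,o=cur();print(o['ee_pos'],o['force'],o['moment'],"block",(T@np.load("G.npy"))[:3,:])
steps(goal(106,[.4975,.1857,.0685]),5)
E
```

```text
[0.4961 0.1903 0.0744] [-0.2169 -0.3021 -1.5067] [-0.6098 -0.3184 -0.0019] block [[ 0.0023 -0.9614  0.2753  0.4971]
 [ 0.0013 -0.2753 -0.9614  0.1856]
 [ 1.      0.0026  0.0006  0.068 ]]
n 5 tr 0.0007 an 0.15 step mm [ 0.0938  0.0761 -0.0489] deg [-0.0088  0.0069 -0.0284]
```

No contact force, and the block is about 1 mm above the floor inside the pocket. Releasing.

>>> play_rows([
  {"dx":0,"dy":0,"dz":0,"ax":0,"ay":0,"az":0},
  {"dx":0,"dy":0,"dz":0,"ax":0,"ay":0,"az":0},
  {"dx":0,"dy":0,"dz":0,"ax":0,"ay":0,"az":0},
  {"dx":0,"dy":0,"dz":0,"ax":0,"ay":0,"az":0},
  {"dx":0,"dy":0,"dz":0,"ax":0,"ay":0,"az":0},
], claw=0.68)

```text
time_s: 7.85
ee_pos: [0.4964, 0.1903, 0.0751]
eef_rot: [3.133, -1.135, 1.859]
force: [0.5, -0.1, -0.8]
grip_width: 0.0639
```

```bash
python3 - <<'E'
from h import *
T,o=cur();print(o['ee_pos'],o['force'],o['grip_width'])
A=T.copy();A[:3,3]-=.14*T[:3,2];steps(A,5)
q,e=ik(A,o['qpos']);print(A[:3,3],q,e,fk(q)[1])
E
```

```text
[0.4964 0.1903 0.0751] [ 0.5084 -0.1494 -0.7746] 0.06388837999350845
n 5 tr 0.14 an 0.0 step mm [ -0.   0. -28.] deg [-0.  0. -0.]
[0.5314 0.0683 0.1341] [-0.322   0.7174  1.481   0.8608  1.7388 -0.8309] 5.387721269123347e-09 [ 0.597  -0.1606  0.2449]
```

>>> play_rows([
  {"dx":0.001,"dy":0,"dz":-0.01,"ax":0,"ay":0,"az":0},
  {"dx":0.001,"dy":0,"dz":-0.02,"ax":0,"ay":0,"az":0},
  {"dx":0,"dy":0,"dz":-0.028,"ax":0,"ay":0,"az":0},
  {"dx":0,"dy":0,"dz":-0.028,"ax":0,"ay":0,"az":0},
  {"dx":0,"dy":0,"dz":-0.028,"ax":0,"ay":0,"az":0},
])

```text
time_s: 8.27
ee_pos: [0.5234, 0.09, 0.1268]
eef_rot: [-3.139, -1.136, 1.855]
force: [0.5, 0.1, -0.4]
grip_width: 0.0636
```

>>> play_rows([
  {"dx":0.01,"dy":0,"dz":-0.02,"ax":0,"ay":0,"az":0},
  {"dx":0.01,"dy":0,"dz":-0.02,"ax":0,"ay":0,"az":0},
  {"dx":0.01,"dy":0,"dz":-0.02,"ax":0,"ay":0,"az":0},
  {"dx":0.01,"dy":0,"dz":-0.01,"ax":0,"ay":0,"az":0},
  {"dx":0,"dy":0,"dz":0,"ax":0,"ay":0,"az":0},
])

```text
time_s: 8.68
ee_pos: [0.5387, 0.0353, 0.1996]
eef_rot: [3.138, -1.132, 1.855]
force: [-0.3, 0.3, 0.1]
grip_width: 0.0643
```

```bash
python3 - <<'E'
from h import *
T,o=cur();print(o['ee_pos'],o['force'])
B=np.eye(4);B[:3,:3]=R.from_euler("z",106,degrees=True).as_matrix()@R.from_euler("y",-90,degrees=True).as_matrix();B[:3,3]=[.4975,.1857,.067]
mw=viewer.camera_model("wrist");Tw=T@mw["T_tool_cam"]
out=[]
f=lambda im,x,y,w,h,k:cv2.resize(im[y:y+h,x:x+w],None,fx=k,fy=k,interpolation=cv2.INTER_CUBIC)
for n,(x,y,w,h,k) in {"scene":(215,225,80,80,5),"top":(155,205,80,80,5)}.items():
    im=cv2.cvtColor(viewer.camera(n),cv2.COLOR_RGB2BGR);cv2.imwrite(f"pics/r5_{n}.png",im)
    im=f(im,x,y,w,h,k);mm=viewer.camera_model(n);C=np.linalg.inv(mm["pose"])
    P=np.array([[.016,a,b,1] for a,b in((-.024,-.024),(-.024,.024),(.024,.024),(.024,-.024))])@B.T@C.T
    u=P[:,:3]@mm["K"].T;u=((u[:,:2]/u[:,2:]-[x,y]+.5)*k-.5)
    for c in u: cv2.circle(im,tuple(int(v) for v in c),3,(0,0,255),1)
    print(n,u.round().tolist());out.append(im)
cv2.imwrite("pics/c5.png",np.hstack(out))
E
```

```text
[0.5387 0.0353 0.1996] [-0.2907  0.3406  0.1261]
scene [[116.0, 134.0], [164.0, 55.0], [288.0, 78.0], [244.0, 159.0]]
top [[106.0, 165.0], [232.0, 126.0], [269.0, 253.0], [142.0, 293.0]]
```

View pics/c5.png

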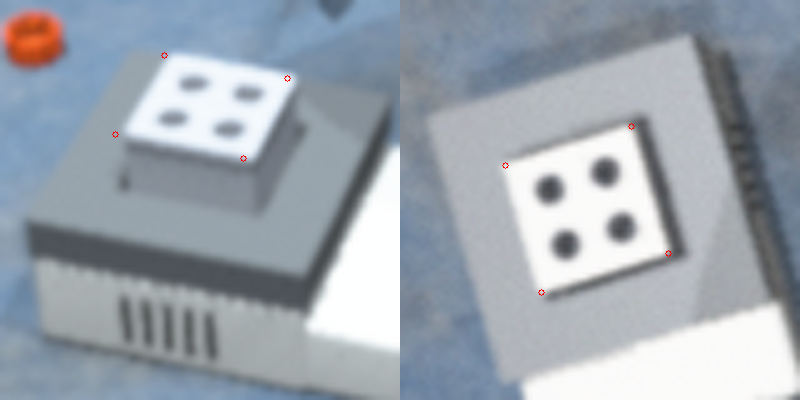

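The block sits in the pocket, wells up. Top-view corners match the seated prediction, and the scene view shows a uniform shift of about 2 px, its known bias. I'll cross-check the seat height and level with the wrist camera.

```bash
python3 - <<'E'
from h import *
T,o=cur()
B=np.eye(4);B[:3,:3]=R.from_euler("z",106,degrees=True).as_matrix()@R.from_euler("y",-90,degrees=True).as_matrix();B[:3,3]=[.4975,.1857,.067]
m=viewer.camera_model("wrist");C=np.linalg.inv(T@m["T_tool_cam"])
im=cv2.cvtColor(viewer.camera("wrist"),cv2.COLOR_RGB2BGR)
def pr(X): 
    u=(np.array(X)@B.T@C.T)[:,:3]@m["K"].T;return u[:,:2]/u[:,2:]
c=((-.024,-.024),(-.024,.024),(.024,.024),(.024,-.024))
U=pr([[.016,a,b,1] for a,b in c]);L=pr([[-.007,a,b,1] for a,b in c]);H=pr([[-.007,a*2.1667,b*2.1667,1] for a,b in c])
x0,y0=(np.r_[U,H].min(0)-12).clip(0).astype(int);x1,y1=(np.r_[U,H].max(0)+12).astype(int)
k=min(790/(x1-x0),590/(y1-y0));k=int(k) or 1
im=cv2.resize(im[y0:y1,x0:x1],None,fx=k,fy=k,interpolation=cv2.INTER_CUBIC)
for V,col in((U,(0,0,255)),(L,(0,160,0)),(H,(255,0,0))):
    V=(V-[x0,y0]+.5)*k-.5;print(V.round().tolist())
    for v in V: cv2.circle(im,tuple(int(t) for t in v),4,col,1)
print(x0,y0,x1,y1,k);cv2.imwrite("pics/c6.png",im)
E
```

```text
[[522.0, 94.0], [536.0, 272.0], [257.0, 271.0], [270.0, 94.0]]
[[518.0, 184.0], [530.0, 364.0], [262.0, 364.0], [274.0, 184.0]]
[[646.0, 94.0], [706.0, 487.0], [88.0, 486.0], [145.0, 94.0]]
222 200 334 281 7
```

View pics/c6.png

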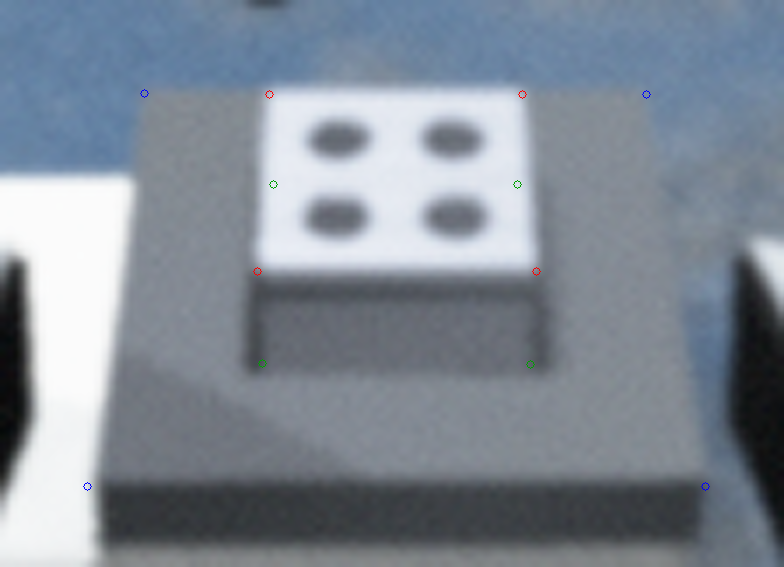

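The wrist view shows the top face level. Its corners are within about 5 enlarged px (under 1 mm) of the seated prediction, and the exposed height matches 23 mm on both sides. I'll check that the timer and the other blocks haven't moved, then hand in.

```bash
python3 - <<'E'
from h import *
from station import workorder
a=cv2.imread("pics/scene0.png");b=cv2.cvtColor(viewer.camera("scene"),cv2.COLOR_RGB2BGR)
for n,(x,y,w,h) in {"timer":(225,188,44,30),"teal1":(274,168,28,28),"teal2":(334,178,24,32)}.items():
    t=a[y:y+h,x:x+w];r=cv2.matchTemplate(b[y-8:y+h+8,x-8:x+w+8],t,cv2.TM_CCOEFF_NORMED);_,v,_,l=cv2.minMaxLoc(r);print(n,v,"shift",l[0]-8,l[1]-8)
o=ctrl.get_obs();print(o["time_s"],o["force"])
print(workorder.hand_in())
E
```

```text
timer 0.9880104660987854 shift 0 0
teal1 0.9353407621383667 shift 0 0
teal2 0.6098121404647827 shift 0 0
8.8833 [ 0.3968  0.1563 -0.5286]
the job is handed in; nothing more can be done
None
```

The aluminium block is in the heater pocket with its four wells facing up. The gripper has let go and backed away, and the job was handed in at 8.9 s. I picked the block up by its 48 mm sides, turned it wells-up on the way and let it go about 1 mm above the pocket floor.

- **Seating:** in the top and wrist views, the block's corners are within about 1 mm of where they should be when it is fully home and level, with about 23 mm standing out. I checked this from the pictures only and did not press the block down.
- **Scene camera:** it puts the block about 2 px off. It had the heater about 3 mm lower in x than the top camera did, so I took this as calibration bias.
- **Bystanders:** image matching in the scene view shows no shift for the timer or the two teal blocks. The match for one teal block was weak (0.61), possibly because the arm or its shadow covers part of it.
- **Forces:** the wrist force readings stayed under about 3 N throughout.
- **Refused call:** one move call was rejected because a row lacked the turn values. It caused no motion.

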